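# Zero the dial indicator and load the spring leaf with the push gauge

## Task

Take a deflection reading on the clamped spring leaf: first turn the knurled bezel of the dial indicator until the red zero mark on its face stands at the tip of the black hand, and let go of it. Then take the tubular push gauge out of its black stand and, holding it upright, press its tip gently onto the leaf inside the red circle until the red ring on its plunger comes level with the gauge's nose (about 5 N, well short of the plunger's stop); the hand will swing off zero as the leaf gives. Finish while still holding the gauge there at that push, without letting go, with the bezel as you set it; do not knock the indicator with the gauge, and leave the dish of nuts, teal spool, acrylic cube and caliper case where they are.

Things in the scene. Friction and masses are not known exactly. Their poses are not given: they have to be found in the camera images.
- fixture: Steel plate 110 x 310 x 12 mm, fixed flat on the shelf. Origin: centre of underside; x across, y along it (to the robot's left at yaw 0). On its centre line, y in mm: dark clamp block 100 to 140 (61 high), leaf 100 to -48, red circle 35, dial centre -38, grey magnetic base -84 to -148 (50 wide, 57 high) with a post at -104 (76 high). Nothing on it is higher than 100 mm above the shelf.
- dial_center (a point): Centre of the dial indicator's upward-facing white dial, level with the bezel's top, 98 mm above the shelf; x and y axes as the fixture's. The knurled dark bezel round it, 58 mm in diameter and 10 mm high, is gripped to turn the dial face; below it the grey housing (55 mm) reaches 15 mm further down. Nothing else within 70 mm of it sideways is higher than 76 mm above the shelf.
- bezel (a joint): Turn of the bezel with the dial face, rad, growing clockwise seen from above. At 0 the red zero mark stands exactly at the tip of the black hand. It starts between 0.6 and 2.4, stops at -2.0 and 3.6, resists with about 0.05 N m and stays where it is left.
- zero_mark (a point): The red zero mark on the white dial face, 22 mm from the dial's centre; it goes round with the bezel. The rest of the dial has black ticks.
- needle (a joint): Turn of the dial's black hand, rad, clockwise seen from above. 0 while the leaf is not loaded: the hand (20.5 mm long) then points along the fixture's +x. Loading the leaf swings it anticlockwise, about 1.2 rad at 5 N, as it should; the bezel is not to follow it.
- load_mark (a point): Centre of the red circle (17 mm across, with a red dot) on top of the spring leaf, 45 mm above the shelf. The leaf is an aluminium strip 30 mm wide, 3 mm thick, level and springy: it gives about 0.25 mm here under 5 N, 65 mm from its clamp. The dial indicator's nearest edge is 44 mm away.
- gauge: Tubular push gauge, about 110 g, upright in its stand. Origin: centre of the nose (its lower end), 27 mm above the shelf at first; z runs up it. In mm up from the origin: steel neck 18 diameter, 0 to 28; grey barrel 26 diameter, to 112; black cap 22 diameter, to 120. An 8 mm plunger with a round end sticks out 18 mm below the nose. Its shoulder rests on the stand's top; it lifts straight out.
- gauge_grip (a point): Point on the gauge's axis 75 mm above its origin, a good height to grip the barrel.
- gauge_tip (a point): Lowest point of the plunger's round end: 18 mm below the gauge's origin when the plunger is out.
- gauge_plunger (a joint): How far the plunger is pushed into the gauge, m: 0 is fully out, 0.016 is the stop. Spring of 0.5 N per mm, no preload: at 0.010 the push is 5 N and the red ring on the plunger is level with the nose.
- stand: Black block 64 x 64 x 55 mm, fixed on the shelf, with one upright round through hole 21 mm in diameter in its middle, where the gauge stands. Origin: centre of the underside.
- nut_dish: White ceramic dish with hex nuts, 104 mm across the rim, 30 mm high. Bystander. Origin: centre of the underside.
- spool: Empty teal plastic spool standing on end, 64 mm in diameter, 50 mm high. Bystander. Origin: centre of the underside.
- acrylic_cube: Clear acrylic cube, 50 mm. Bystander. Origin: centre of the underside.
- caliper_case: Hard case with clear lid and latch, grey calipers inside, 92 x 245 x 35 mm, latch on its -x side. Bystander. Origin: centre of the underside.
- leaf: The spring leaf itself (see load_mark). Origin: at the clamp's edge, in the middle of its thickness, 43.5 mm above the shelf; it runs along the fixture's -y.
- indicator: The dial indicator as a whole. Origin: on the axis of its spindle, at the leaf's top face, 45 mm above the shelf; the spindle's tip rests on the leaf there, 73 mm from the red circle's centre.
Not all that is in view belongs to the job. There is more than one size of the gauge; the one meant has the size given above.

How it is judged (in metres and radians):
On the way, in this order (a step that is already met when the one before it is completed fails the run):
1. the zero mark stands at the hand and the bezel is let go, the leaf not yet loaded (value of joint bezel between -0.12 and 0.12 rad and contact force between the fingers and fixture below 0.1 N and contact force between leaf and anything else below 0.1 N), for 0.3 s.
2. the gauge is lifted clear of its stand in the fingers (z of gauge_tip in the frame of stand above 0.06 m and contact force between the fingers and gauge above 2 N), for 0.1 s.
At the end, for the whole second after the job is handed in: The fingers hold the gauge still and upright (within 0.10 rad), tip within 6 mm of the red circle's centre, pushing 3.5 to 6.5 N on the leaf (plunger in 7 to 13 mm), fingers touching nothing else of the fixture, the bezel within 0.12 rad of the zero set on the unloaded hand (value of joint bezel between -0.12 and 0.12 rad and horizontal distance between gauge_tip and load_mark below 0.006 m and angle between gauge's own z axis and vertical below 0.1 rad and height (world z) of gauge above 0.045 m and contact force between gauge and leaf between 3.5 and 6.5 N and value of joint gauge_plunger between 0.007 and 0.013 m and contact force between the fingers and gauge above 2 N and contact force between gauge and stand below 0.1 N and contact force between the fingers and fixture below 0.1 N and linear speed of gauge below 0.02 m/s); the arm keeps its last pose, push and grip.
It fails at once if the leaf is pushed with more than 10 N (contact force between leaf and anything else above 10 N).
It fails at once if the gauge knocks the dial indicator (contact force between gauge and indicator above 1 N).
It fails at once if a bystander is shifted by more than 15 mm (distance of any of nut_dish, spool, acrylic_cube, caliper_case from where it was at the start of the episode above 0.015 m).
It also fails if it takes over 56 s, if anything falls off the work surface, if the arm or the gripper's body presses on something with over 40 N, if the wrist force passes 120 N, or if a joint passes its speed limit or range.

## Robot

A 6-joint arm with a two-finger parallel gripper is mounted at the origin on the work surface. World frame = base frame: x ahead of the robot, y to its left, z up, the work surface at z = 0. Lengths are in mm, angles in rad, forces in N, time in s.
With the tool pointing down it reaches from about 400 to 925 mm from the base axis. Payload 12.5 kg.
Tool frame: the origin (TCP) lies midway between the tips of the shut fingers; the grasp point (between the pads) lies 19 mm behind it (env.pinch_z is the z of the grasp point in the tool frame, in mm); z points along the fingers, y is the line along which they close (so a half turn about z gives the same grasp; the last joint's range is limited). The gripper opens to 95 mm and grips with 3 to 60 N. Pads are 20 mm wide; open, the fingers measure 119 mm over their backs; the gripper's body (75 mm by 180 mm) begins 59 mm behind the grasp point.
Start: joints at [1.155, 0.491, 1.559, -0, 1.092, -0.106], TCP at [190.527, 595.272, 190.161] pointing down, gripper open.
Joint ranges: [-3.1, 3.1], [-0.84, 2.19], [0.05, 2.79], [-1.13, 4.28], [0.06, 2.93], [-2.69, 2.69]. Speed limits (rad/s): [2.22, 2.22, 2.79, 3.14, 3.14, 3.14].

## Interface

Orientations are given as [roll, pitch, yaw] about the fixed x, y, z axes, in that order (R = Rz(yaw) Ry(pitch) Rx(roll)).
In Python, from cell import env, eyes gives the robot as it stands.
- The arm moves only by the shell command python3 -m inch 'ROWS'. ROWS is JSON, a list of rows, each a list of 3 entries, a list of its own where there are three numbers: the shift along the tool's x, y, z in units of 60 mm (1.0 is 60 mm), then the turn about the tool's z in units of 5 degrees (1.0 is 5 degrees), then the closure, from -1 (fully open) to 1 (shut). In form: [[[tx, ty, tz], turn, claw], ...]. A call has exactly 10 rows; each row shifts and turns the commanded pose from where the row before left it, along the tool's axes as they then stand; what a row does not reach is not made up. A row lasts 1/8 s, in which the tool goes at most 62.5 mm and 10.7 degrees, less where a joint would pass 70% of its speed; a pose out of reach is approached as far as the arm can. A call is refused whole if a number of a shift passes 1 or a number of a turn 1, either way. A call with a gripper value outside its range is refused whole. The fingers move at their own pace and stop on an object; the grip force is fixed at half the most. Time passes only in rows, so rows that do not move let the fingers close, or fill a call up. It gives the time, the measured TCP pose, the force, the opening and the grip force at its end, in the units of the state.
- env.state(): the state, without advancing time (a new reading comes with each control period).
- eyes.read_camera(name): name is "scene" or "top"; returns a dict with "pixels" (420x560x3 uint8, red, green, blue), "fx", "fy", "cx", "cy" (pixels), "extrinsics" (4x4, takes a point from world to camera coordinates). Camera axes: x right, y down, z forward; pixel columns grow to the right and rows downward; lengths in mm; the calibration is good to about 2 mm. A picture is of the moment at which its call begins. There is no depth.
- env.job_done(): hands the job in; it is judged then, once.
Trained networks look in a picture, given as the dict that the camera call returned (one of the last four; its "shot" number tells which), for a name from the list of things; names that differ only in an ending like _2 or _b are one class to them, and where a whole thing is asked for, a point or a joint stands for the part that bears it (a point fixed in the world has none). Each returns a list of dicts, best first, with "score" (0 to 1); they miss things now and then, are a little off and sometimes report something else, mostly with a low value. They report only what shows in the picture. A call takes as long as a camera call. They do not tell look-alikes from the thing itself.
- eyes.boxes_of(name, picture): "centre" ([row, column] in pixels, amid what is visible of it).
- eyes.cut_out(name, picture): "mask" (420x560 bool, what is visible of it) and "centre" ([row, column] in pixels, amid what is visible of it).
- eyes.spot_point(name, picture): "centre" ([row, column] in pixels: a listed point, or the origin of a listed thing).
The state is a dict: "t": time; "joints": joint angles; "qvel": joint speeds; "tau": joint torques, N m; "eef_pos": TCP position; "tcp_rot": TCP orientation; "ft_force": force on the tool from outside, world axes, zero at the start; "moment": the same for the moment, N m; "opening": opening from 0.0 (shut) to 1.0 (fully open); "grip_force": force on a finger pad.
Only numpy, scipy, OpenCV 4.12 (cv2) and the standard library are available. Lean on these libraries where they do the work, as an engineer would, in place of code of your own. Each camera call takes 0.05 s, during which the arm holds its last target. There are 200 camera calls.

## Working session

There is one attempt and no reset: what is moved stays moved. The work goes in short steps, Python scripts to look and compute and a shell command to move; the robot and the scene stay as the last step left them, time stands still between calls to the robot, and variables do not carry over. Pictures are saved under pics/ and viewed, at most 13 in all, crops included, and the job is handed in when it is done.

```bash
mkdir -p pics; ls
cat > h.py <<'E'
import numpy as np, cv2
from cell import env, eyes
def ray(p,rc):
    E=np.array(p["extrinsics"]);R=E[:3,:3];t=E[:3,3]
    d=R.T@np.array([(rc[1]-p["cx"])/p["fx"],(rc[0]-p["cy"])/p["fy"],1]);c=-R.T@t
    return c,d/np.linalg.norm(d)
def atz(p,rc,z):
    c,d=ray(p,rc);return c+d*(z-c[2])/d[2]
def proj(p,X):
    E=np.array(p["extrinsics"]);q=E[:3,:3]@np.array(X)+E[:3,3]
    return q[1]/q[2]*p["fy"]+p["cy"],q[0]/q[2]*p["fx"]+p["cx"]
def save(p,f,box=None,s=1):
    im=p["pixels"][:,:,::-1]
    if box: im=im[box[0]:box[1],box[2]:box[3]]
    cv2.imwrite("pics/"+f,cv2.resize(im,None,fx=s,fy=s,interpolation=cv2.INTER_CUBIC))
E
python3 - <<'E'
from h import *
np.set_printoptions(precision=1,suppress=True)
Z=dict(dial_center=98,zero_mark=98,load_mark=45,gauge_grip=102,gauge=27,stand=0,indicator=45,leaf=43.5,fixture=0,nut_dish=0,spool=0,acrylic_cube=0,caliper_case=0)
P={}
for n in("scene","top"):
    p=eyes.read_camera(n);P[n]=p;save(p,n+"0.png");
    print(n,"cam",ray(p,(0,0))[0])
    for k,z in Z.items():
        print(k,[(round(r["score"],2),np.array(r["centre"]),atz(p,r["centre"],z)) for r in eyes.spot_point(k,p)[:3]])
a=np.vstack([np.hstack([cv2.resize(P[n]["pixels"],(400,300)) for n in P])])
E
```

```text
pics
scene cam [1245.8  166.5  696.4]
dial_center [(0.76, array([201.6, 262.7]), array([541.4, -59.2,  98. ])), (0.54, array([187. , 272.9]), array([477.2, -49.6,  98. ]))]
zero_mark [(0.74, array([200.7, 254.8]), array([542.3, -79.5,  98. ]))]
load_mark [(0.79, array([228.1, 288.2]), array([566.3,  11.5,  45. ]))]
gauge_grip [(0.95, array([203.7, 421.3]), array([468.5, 323.9, 102. ])), (0.5, array([217.7, 454.5]), array([504.9, 397.8, 102. ]))]
gauge [(0.68, array([226.3, 414.9]), array([468.9, 324.3,  27. ])), (0.57, array([233.4, 450.9]), array([476.1, 412.1,  27. ]))]
stand [(0.79, array([235.1, 410. ]), array([475.2, 317.4,   0. ])), (0.18, array([230.2, 291.5]), array([525.4,  11.2,   0. ]))]
indicator [(0.85, array([220.2, 262.8]), array([551.7, -58.5,  45. ]))]
leaf [(0.81, array([239.9, 312.2]), array([592.7,  77.1,  43.5]))]
fixture [(0.91, array([235.4, 276.8]), array([553.2, -22.1,   0. ]))]
nut_dish [(0.64, array([202.2, 162.2]), array([ 492.7, -379.8,    0. ]))]
spool [(0.96, array([304.9, 426.3]), array([691.9, 348.7,   0. ]))]
acrylic_cube [(0.69, array([308. , 325.9]
[... 791 characters left out ...]
  27. ]))]
stand [(0.91, array([243.6, 169.4]), array([482. , 324.6,   0. ]))]
indicator [(0.62, array([212.7, 306. ]), array([558.9, -56.5,  45. ])), (0.3, array([166.2, 161.1]), array([692.8, 337.1,  45. ]))]
leaf [(0.85, array([197.1, 258.2]), array([603.6,  72.3,  43.5])), (0.55, array([244.7, 168.3]), array([478.3, 316.4,  43.5]))]
fixture [(0.76, array([207.7, 293.8]), array([577.3, -24.9,   0. ]))]
nut_dish [(0.61, array([234.8, 422.3]), array([ 495.9, -380.8,    0. ]))]
spool [(0.88, array([164.3, 162.4]), array([706.9, 345.9,   0. ]))]
acrylic_cube [(0.74, array([148. , 232.1]), array([750.5, 147.5,   0. ]))]
caliper_case [(0.68, array([284.6, 317.2]), array([362.8, -85.7,   0. ]))]
```

View pics/scene0.png

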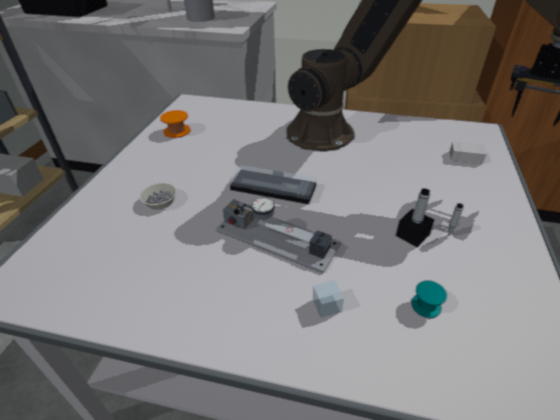

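View pics/top0.png

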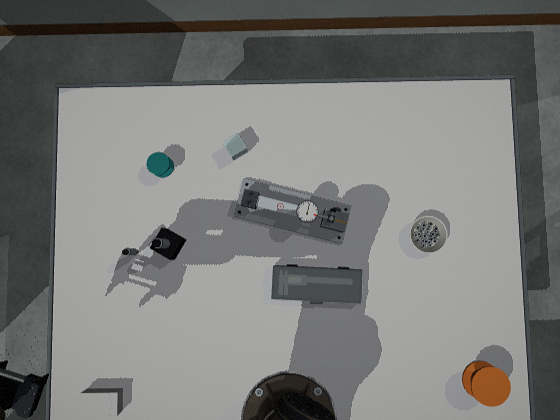

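The scene view shows two gauges: one in the black stand (scene col 421, row 204; top 162, 243) and a smaller one standing free (scene 455, 218; top 128, 252). The one in the black stand fits the description, since it is larger and sits in the stand. I'll confirm that in an enlarged crop and look at the dial in the same picture.

Run:
```python
from h import *
np.set_printoptions(precision=1,suppress=True)
p=eyes.read_camera("top");q=eyes.read_camera("scene")
def c(p,b,s): return cv2.resize(p["pixels"][b[0]:b[1],b[2]:b[3],::-1],None,fx=s,fy=s,interpolation=cv2.INTER_CUBIC)
A=c(p,(170,250,230,360),6)[:, :780]
B=c(q,(180,250,390,470),5)[:,:400];C=c(q,(185,270,210,345),4)[:340,:540]
cv2.imwrite("pics/c1.png",cv2.resize(A,(780,480)))
h=min(B.shape[0],300);cv2.imwrite("pics/c2.png",np.hstack([B[:340],C[:340,:400]] ) if B.shape[0]>=340 else B)
for n in ("fixture","stand","gauge","dial_center"):
  for k,im in(("top",p),("scene",q)):
    r=eyes.cut_out(n,im)
    for x in r[:2]:
        m=x["mask"].astype(np.uint8);print(n,k,round(x["score"],2),np.array(x["centre"]),m.sum(),cv2.minAreaRect(cv2.findNonZero(m)))
```

```text
fixture top 0.74 [208.6 293.9] 4478 ((291.9585266113281, 210.15560913085938), (112.59856414794922, 41.290435791015625), 14.931418418884277)
fixture scene 0.71 [235.2 275.4] 4626 ((280.27587890625, 229.81036376953125), (122.93032836914062, 50.32344436645508), 21.801406860351562)
fixture scene 0.18 [203.2 261.6] 331 ((262.5, 206.5), (17.0, 23.0), 90.0)
stand top 0.75 [247.2 170.9] 467 ((167.74057006835938, 243.4669952392578), (26.613229751586914, 25.156301498413086), 29.05460548400879)
stand top 0.59 [212.5 307. ] 415 ((307.0000305175781, 211.50001525878906), (21.913463592529297, 22.360679626464844), 26.56505012512207)
stand scene 0.97 [229.7 412.5] 804 ((413.80010986328125, 227.90003967285156), (30.857736587524414, 32.199378967285156), 26.56505012512207)
stand scene 0.34 [298.1 430.3] 1009 ((428.7000427246094, 298.9000244140625), (32.25522994995117, 36.68241500854492), 18.434947967529297)
gauge top 0.55 [243.2 161.2] 159 ((160.5, 242.5), (9.0, 17.0), 90.0)
gauge top 0.5 [252.6 132.3] 110 ((130.0, 251.5), (7.0, 16.0), 90.0)
gauge scene 0.63 [218.5 456.7] 256 ((455.10003662109375, 218.6999969482422), (8.854376792907715, 33.5201416015625), 18.43494987487793)
gauge scene 0.61 [203.6 421.3] 340 ((421.5831298828125, 204.80087280273438), (10.545167922973633, 34.74018096923828), 15.5241117477417)
dial_center top 0.94 [210.7 304.6] 380 ((306.7500305175781, 210.75003051757812), (20.50609588623047, 21.21320343017578), 45.0)
dial_center scene 0.84 [205.1 262.5] 434 ((262.5, 208.5), (21.0, 23.0), 90.0)
dial_center scene 0.46 [301.8 327.5] 879 ((328.25469970703125, 298.1414489746094), (33.37861251831055, 29.53251838684082), 74.05460357666016)
```

View pics/c1.png

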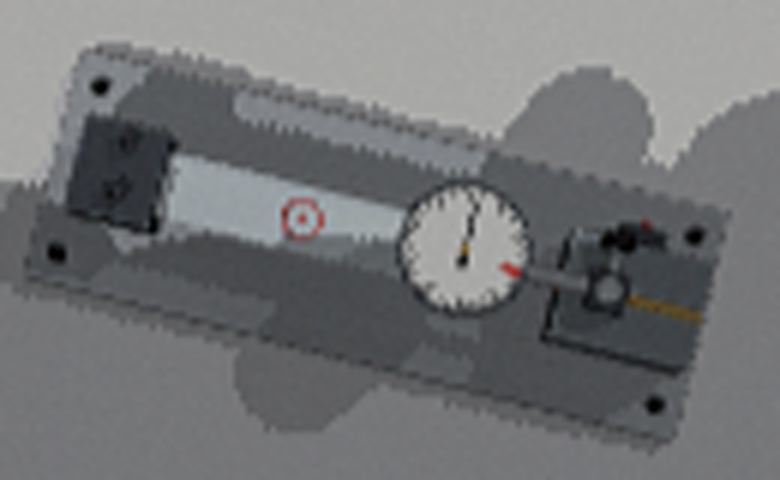

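View pics/c2.png

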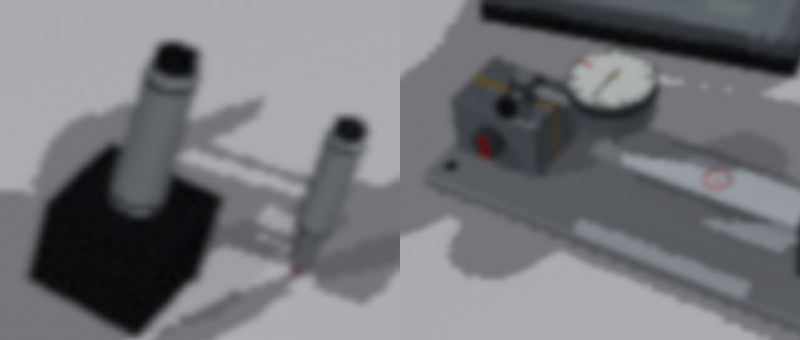

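The crops show the big gauge (cap at about col 425, row 192) in the black stand, so that is the one meant; the free one is clearly slimmer. On the dial, the red mark stands about 100° clockwise of the hand. Next I'll refine the positions using the red pixels and edges.

```bash
cat > m.py <<'E'
from h import *
np.set_printoptions(precision=2,suppress=True)
def red(p,r0,r1,c0,c1,th=35):
    im=p["pixels"][r0:r1,c0:c1].astype(float);w=np.clip(im[:,:,0]-im[:,:,1:].max(2)-th,0,None)
    n=w.sum();yy,xx=np.mgrid[r0:r1,c0:c1];return np.array([(w*yy).sum()/n,(w*xx).sum()/n])
E
python3 - <<'E'
from m import *
t=eyes.read_camera("top");s=eyes.read_camera("scene")
L=red(t,200,214,272,290,20);Ls=red(s,224,236,280,298,20)
print("load",L,atz(t,L,45),Ls,atz(s,Ls,45))
M=red(t,208,222,309,321,20);print("mark",M,atz(t,M,98))
off=lambda x,y:(170+y/6-.5,230+x/6-.5)
H=[atz(t,off(*h),12)[:2] for h in((101,86),(56,253),(695,236),(655,405))];print("holes",H,np.mean(H,0))
d=(H[0]-H[2]+H[1]-H[3]);yaw=np.arctan2(-d[0],d[1]);print("yaw",yaw)
D=atz(t,off(464,250),98)[:2];print("dial",D, "scene",atz(s,(185+82/4-.5,210+212/4-.5),98))
O=np.mean(H,0);R=np.array([[np.cos(yaw),-np.sin(yaw)],[np.sin(yaw),np.cos(yaw)]])
print("pred dial",O+R@[0,-38],"pred load",O+R@[0,35])
m=atz(t,M,98)[:2]-D;print("r",np.hypot(*m),"bezel",-(np.arctan2(m[1],m[0])-yaw))
# gauge cap top centre (z 147) and stand top
capS=(180+57/5-.5,390+176/5-.5);print("cap scene",atz(s,capS,147))
for p,n in((t,"top"),(s,"scene")):
    g=p["pixels"].max(2)
    b=(slice(222,266),slice(150,192)) if n=="top" else (slice(205,250),slice(396,436))
    m=(g[b]<42).astype(np.uint8);k,l,st,c=cv2.connectedComponentsWithStats(m)
    for i in range(1,k):
        if st[i,4]>15: print(n,st[i],c[i]+[b[1].start,b[0].start])
save(t,"st.png",(220,270,110,200),8)
print(env.state()["tcp_rot"])
E
```

```text
load [205.67 279.89] [579.13  13.73  45.  ] [nan nan] [nan nan nan]
mark [214.52 314.69] [549.48 -76.12  98.  ]
holes [array([645.23, 106.85]), array([567.48, 128.4 ]), array([ 570.71, -167.42]), array([ 492.96, -146.91])] [569.09 -19.77]
yaw -0.26483926219029025
dial [558.48 -56.04] scene [554.29 -56.1   98.  ]
pred dial [559.15 -56.45] pred load [578.25  14.01]
r 22.007320932859017 bezel 1.7275175358918116
cap scene [476.41 321.53 147.  ]
top [  0   6  36  32 589] [168.21 243.61]
scene [  1   5  37  36 741] [413.89 228.9 ]
[3.14 0.   2.83]m.py:5: RuntimeWarning: invalid value encountered in scalar divide
  n=w.sum();yy,xx=np.mgrid[r0:r1,c0:c1];return np.array([(w*yy).sum()/n,(w*xx).sum()/n])
```

View pics/st.png

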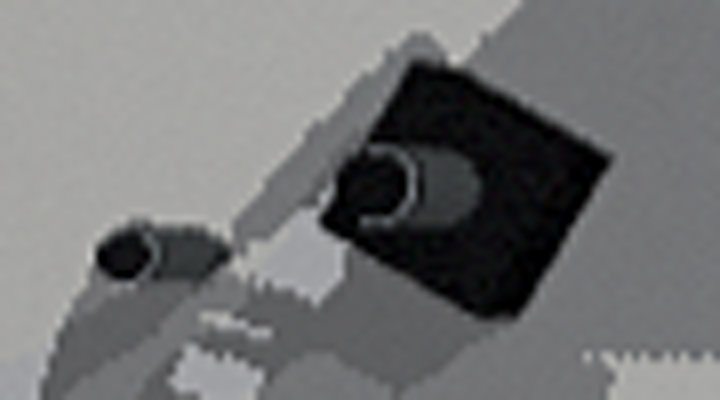

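```bash
cat > go.py <<'E'
from m import *
import sys
from scipy.spatial.transform import Rotation as Ro
def rel(X,st=None):
    s=st or env.state();R=Ro.from_euler("xyz",s["tcp_rot"]).as_matrix()
    print("t",round(s["t"],2),"pos",np.array(s["eef_pos"]),"rot",np.array(s["tcp_rot"]),"j6",round(s["joints"][5],3),"open",round(s["opening"],2),"grip",round(s["grip_force"],1),"F",np.array(s["ft_force"]))
    print("units to",X,np.round(R.T@(np.array(X)-s["eef_pos"])/60,3))
if __name__=="__main__": rel([float(a) for a in sys.argv[1:4]])
E
python3 - <<'E'
from go import *
t=eyes.read_camera("top")
off=lambda x,y:(220+y/8-.5,110+x/8-.5)
print("cap",atz(t,off(375,187),147)); print("stand",atz(t,off(465,189),55))
C=[atz(t,off(*c),55)[:2] for c in((418,62),(612,157),(505,320),(325,218))];
for i in range(4): d=C[(i+1)%4]-C[i];print(np.hypot(*d),np.arctan2(d[1],d[0]))
rel([558.7,-56.2,190])
E
```

```text
cap [481.56 319.26 147.  ]
stand [482.31 315.27  55.  ]
73.05841177230143 -2.0361279622371935
64.39434094254669 2.5564118397262288
69.77600349573247 1.049101270154212
60.155993562855244 -0.536972369176556
t 2.05 pos [190.54 595.29 190.16] rot [ 3.14 -0.    2.83] j6 -0.106 open 1.0 grip 0.0 F [0.3  1.14 0.23]
units to [558.7, -56.2, 190] [-9.15 -8.47  0.  ]
```

```bash
python3 -m inch '[[[-0.7,-0.65,0],0,-1],[[-0.7,-0.65,0],0,-1],[[-0.7,-0.65,0],0,-1],[[-0.7,-0.65,0],0,-1],[[-0.7,-0.65,0],0,-1],[[-0.7,-0.65,0],0,-1],[[-0.7,-0.65,0],0,-1],[[-0.7,-0.65,0],0,-1],[[-0.7,-0.65,0],0,-1],[[-0.7,-0.65,0],0,-1]]'; python3 go.py 558.7 -56.2 150
```

```text
t: 3.3
eef_pos: [472.4, 94.0, 190.4]
tcp_rot: [3.141, 0.001, 2.832]
ft_force: [0.7, -0.2, 0.5]
opening: 1.002
grip_force: 0.0
t 3.3 pos [472.43  94.   190.39] rot [3.14 0.   2.83] j6 -1.202 open 1.0 grip 0.0 F [ 0.66 -0.18  0.51]
units to [558.7, -56.2, 150.0] [-2.13 -1.95  0.67]
```

```bash
python3 -m inch '[[[-0.7,-0.65,0],0,-1],[[-0.7,-0.65,0],0,-1],[[-0.7,-0.65,0],0,-1],[[0,0,0.2],1,-1],[[0,0,0.2],1,-1],[[0,0,0.2],1,-1],[[0,0,0.1],1,-1],[[0,0,0],1,-1],[[0,0,0],1,-1],[[0,0,0],1,-1]]'; python3 -m inch '[[[0,0,0],1,-1],[[0,0,0],1,-1],[[0,0,0],1,-1],[[0,0,0],1,-1],[[0,0,0],1,-1],[[0,0,0],1,-1],[[0,0,0],0,-1],[[0,0,0],0,-1],[[0,0,0],0,-1],[[0,0,0],0,-1]]'; python3 go.py 558.7 -56.2 85
```

```text
t: 4.55
eef_pos: [556.0, -54.1, 148.1]
tcp_rot: [3.141, 0.0, 2.218]
ft_force: [0.2, 0.3, -0.0]
opening: 0.997
grip_force: 0.0
t: 5.8
eef_pos: [556.0, -54.1, 148.1]
tcp_rot: [3.142, -0.0, 1.698]
ft_force: [-0.3, 0.3, 0.2]
opening: 0.999
grip_force: 0.0
t 5.8 pos [555.97 -54.07 148.12] rot [ 3.14 -0.    1.7 ] j6 -0.342 open 1.0 grip 0.0 F [-0.33  0.26  0.2 ]
units to [558.7, -56.2, 85.0] [-0.04  0.04  1.05]
```

```bash
python3 -m inch '[[[-0.04,0.04,0.25],0,-1],[[0,0,0.3],0,-1],[[0,0,0.3],0,-1],[[0,0,0.2],0,-1],[[0,0,0],0,-1],[[0,0,0],0,1],[[0,0,0],0,1],[[0,0,0],0,1],[[0,0,0],0,1],[[0,0,0],0,1]]'; python3 go.py 558.7 -56.2 85; python3 -m inch '[[[0,0,0],0,1],[[0,0,0],0,1],[[0,0,0],0,1],[[0,0,0],0,1],[[0,0,0],0,1],[[0,0,0],0,1],[[0,0,0],0,1],[[0,0,0],-0.6,1],[[0,0,0],-0.6,1],[[0,0,0],-0.6,1]]'; python3 go.py 558.7 -56.2 85
```

```text
t: 7.05
eef_pos: [558.7, -56.1, 85.2]
tcp_rot: [3.141, 0.0, 1.697]
ft_force: [-0.5, -0.6, -0.5]
opening: 0.528
grip_force: 0.0
t 7.05 pos [558.69 -56.14  85.24] rot [3.14 0.   1.7 ] j6 -0.344 open 0.53 grip 0.0 F [-0.51 -0.55 -0.53]
units to [558.7, -56.2, 85.0] [-0. -0.  0.]
t: 8.3
eef_pos: [558.7, -56.1, 85.1]
tcp_rot: [3.141, -0.0, 1.856]
ft_force: [-0.7, 0.5, 0.0]
opening: 0.005
grip_force: 0.0
t 8.3 pos [558.68 -56.13  85.14] rot [ 3.14 -0.    1.86] j6 -0.503 open 0.0 grip 0.0 F [-0.66  0.48  0.01]
units to [558.7, -56.2, 85.0] [-0.  0.  0.]
```

The fingers shut on nothing, so I'll take a look.

Run:
```python
from go import *
t=eyes.read_camera("top");s=eyes.read_camera("scene")
c=lambda p,b,k:cv2.resize(p["pixels"][b[0]:b[1],b[2]:b[3],::-1],None,fx=k,fy=k,interpolation=cv2.INTER_CUBIC)
cv2.imwrite("pics/d.png",np.hstack([c(t,(170,250,250,330),5),c(s,(160,240,225,305),5)]))
print(proj(s,[558.7,-56.2,85]),proj(t,[558.7,-56.2,85]))
```

```text
(np.float64(210.14318291915762), np.float64(262.2157542656497)) (np.float64(211.51374706304526), np.float64(306.638071139061))
```

View pics/d.png

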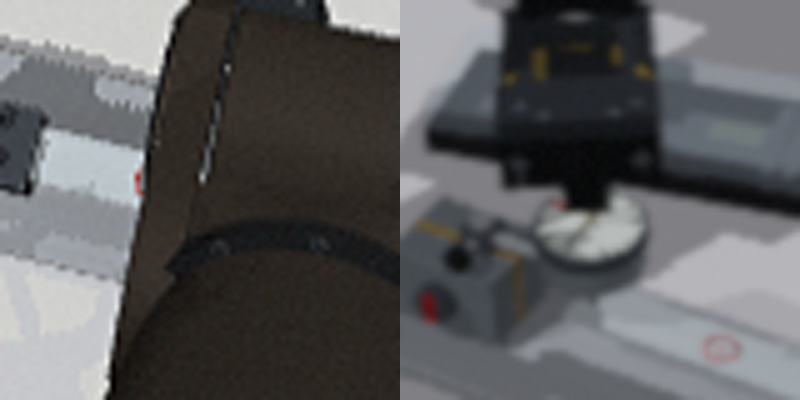

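Scene crop: the finger tips end at about (row 202, col 262.6), which is above the dial centre (row 205) and not beside the bezel. The red mark has not moved. I'll compute the height that implies.

Run:
```python
from go import *
s=eyes.read_camera("scene")
for z in(85,95,100,105,110): print(z,proj(s,[558.7,-56.1,z]),proj(s,[568,-54,z]))
save(s,"e.png",(170,230,230,300),11)
```

```text
85 (np.float64(210.14893232996985), np.float64(262.2546254770288)) (np.float64(212.65997876125627), np.float64(262.04999029184813))
95 (np.float64(207.05341922448196), np.float64(262.07018541861214)) (np.float64(209.5579227847225), np.float64(261.8626850557893))
100 (np.float64(205.48950948176252), np.float64(261.97700293335816)) (np.float64(207.99058105491582), np.float64(261.7680473977628))
105 (np.float64(203.91468057098157), np.float64(261.8831698509572)) (np.float64(206.41221043790813), np.float64(261.67274380451903))
110 (np.float64(202.32881773559987), np.float64(261.78867933386647)) (np.float64(204.82269411250482), np.float64(261.5767672222777))
```

View pics/e.png

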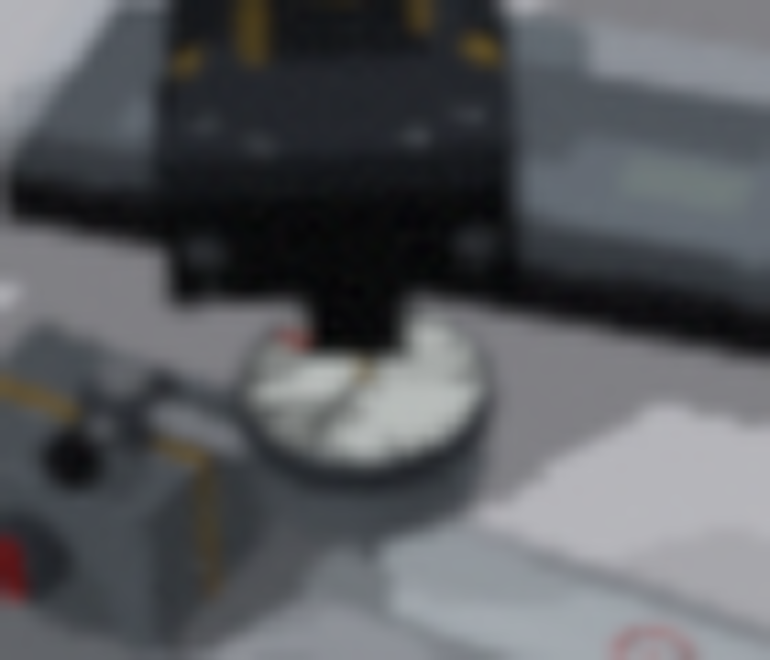

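The tool really sits about 20–25 mm higher than I assumed. In this orientation nothing lies under the fingers, so I'll open, go down 18 mm, close and watch the grip.

```bash
python3 -m inch '[[[0,0,0],0,-1],[[0,0,0],0,-1],[[0,0,0],0,-1],[[0,0,0],0,-1],[[0,0,0],0,-1],[[0,0,0],0,-1],[[0,0,0],0,-1],[[0,0,0.1],0,-1],[[0,0,0.1],0,-1],[[0,0,0.1],0,-1]]';python3 -m inch '[[[0,0,0],0,1],[[0,0,0],0,1],[[0,0,0],0,1],[[0,0,0],0,1],[[0,0,0],0,1],[[0,0,0],0,1],[[0,0,0],0,1],[[0,0,0],0,1],[[0,0,0],0,1],[[0,0,0],0,1]]'
python3 - <<'E'
from go import *
rel([558.7,-56.2,67])
s=eyes.read_camera("scene")
save(s,"f.png",(170,230,230,300),11)
E
```

```text
t: 9.7
eef_pos: [558.5, -56.1, 66.5]
tcp_rot: [-3.141, -0.0, 1.854]
ft_force: [1.1, -0.2, -0.1]
opening: 0.977
grip_force: 0.0
t: 10.95
eef_pos: [555.4, -56.4, 66.8]
tcp_rot: [-3.135, -0.002, 1.855]
ft_force: [-12.7, -5.2, 6.2]
opening: 0.589
grip_force: 30.0
t 10.95 pos [555.4  -56.36  66.75] rot [-3.13 -0.    1.86] j6 -0.502 open 0.59 grip 30.0 F [-12.71  -5.21   6.18]
units to [558.7, -56.2, 67] [-0.01  0.05 -0.01]
```

View pics/f.png

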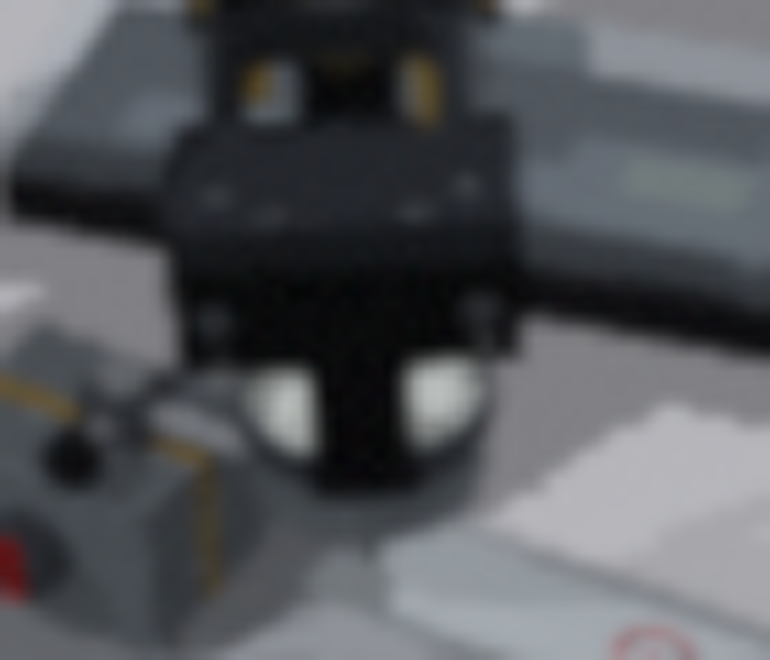

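The bezel is now gripped (opening 56 mm, 30 N), and the arm was pulled 3 mm in −x. I'll recentre and turn.

```bash
python3 -m inch '[[[0,-0.05,0],0,1],[[0,0,0],-1,1],[[0,0,0],-1,1],[[0,0,0],-1,1],[[0,0,0],-1,1],[[0,0,0],-1,1],[[0,0,0],-1,1],[[0,0,0],-1,1],[[0,0,0],-1,1],[[0,0,0],-1,1]]'; python3 -m inch '[[[0,0,0],-1,1],[[0,0,0],-1,1],[[0,0,0],-1,1],[[0,0,0],-1,1],[[0,0,0],-1,1],[[0,0,0],-1,1],[[0,0,0],-1,1],[[0,0,0],-1,1],[[0,0,0],-1,1],[[0,0,0],-1,1]]'; python3 -m inch '[[[0,0,0],-0.8,1],[[0,0,0],0,1],[[0,0,0],0,-1],[[0,0,0],0,-1],[[0,0,0],0,-1],[[0,0,0],0,-1],[[0,0,0],0,-1],[[0,0,0],0,-1],[[0,0,-0.2],0,-1],[[0,0,-0.3],0,-1]]'
python3 go.py 558.7 -56.2 100
```

```text
t: 12.25
eef_pos: [555.3, -56.5, 66.8]
tcp_rot: [-3.142, -0.001, 2.643]
ft_force: [-1.5, 3.0, -1.8]
opening: 0.593
grip_force: 29.9
t: 13.5
eef_pos: [555.2, -56.7, 66.8]
tcp_rot: [3.141, -0.001, -2.768]
ft_force: [-2.1, 2.3, -2.3]
opening: 0.591
grip_force: 29.9
t: 14.75
eef_pos: [555.6, -56.9, 97.8]
tcp_rot: [3.141, -0.0, -2.701]
ft_force: [-0.4, 1.0, -0.1]
opening: 1.003
grip_force: 0.0
t 14.75 pos [555.63 -56.93  97.8 ] rot [ 3.14 -0.   -2.7 ] j6 -2.232 open 1.0 grip 0.0 F [-0.35  0.98 -0.06]
units to [558.7, -56.2, 100.0] [-0.05 -0.01 -0.04]
```

```bash
python3 -m inch '[[[0,0,-0.4],0,-1],[[0,0,-0.4],1,-1],[[0,0,-0.4],1,-1],[[0,0,-0.4],1,-1],[[0,0,0],1,-1],[[0,0,0],1,-1],[[0,0,0],1,-1],[[0,0,0],1,-1],[[0,0,0],1,-1],[[0,0,0],1,-1]]'
python3 - <<'E'
from go import *
t=eyes.read_camera("top");s=eyes.read_camera("scene")
rel([479,317,194])
for n,p in (("t",t),("s",s)):
    print(n,[(round(r["score"],2),np.array(r["centre"]),atz(p,r["centre"],98)) for r in eyes.spot_point("zero_mark",p)[:2]])
for z in(80,100,120): print(z,proj(s,[453,407,z]))
E
```

```text
t: 16.0
eef_pos: [555.8, -57.0, 194.0]
tcp_rot: [3.141, 0.001, 2.794]
ft_force: [-0.2, 0.4, 0.7]
opening: 1.0
grip_force: 0.0
t 16.1 pos [555.77 -56.94 193.91] rot [3.14 0.   2.8 ] j6 -1.446 open 1.0 grip 0.0 F [-0.04 -0.25  1.08]
units to [479, 317, 194] [ 3.32  5.43 -0.  ]
t [(0.51, array([202.6, 307.6]), array([580.7 , -58.47,  98.  ]))]
s [(0.86, array([211.3, 257.6]), array([579.92, -61.18,  98.  ]))]
80 (np.float64(211.36258000946728), np.float64(453.77850393632843))
100 (np.float64(205.15084706428732), np.float64(456.0794117982173))
120 (np.float64(198.76333674871654), np.float64(458.4454299179107))
```

```bash
python3 -m inch '[[[0.415,0.68,0],0,-1],[[0.415,0.68,0],0,-1],[[0.415,0.68,0],0,-1],[[0.415,0.68,0],0,-1],[[0.415,0.68,0],0,-1],[[0.415,0.68,0],0,-1],[[0.415,0.68,0],0,-1],[[0.415,0.68,0],0,-1],[[0,0,0],1,-1],[[0,0,0],1,-1]]'
python3 - <<'E'
from go import *
t=eyes.read_camera("top");s=eyes.read_camera("scene")
rel([479,317,120])
c=lambda p,b,k:cv2.resize(p["pixels"][b[0]:b[1],b[2]:b[3],::-1],None,fx=k,fy=k,interpolation=cv2.INTER_CUBIC)
cv2.imwrite("pics/g.png",np.hstack([c(t,(192,232,288,328),10),c(s,(150,250,370,470),4)]))
M=red(t,195,222,297,312,15);D=atz(t,(211.2,306.8),98)[:2];m=atz(t,M,98)[:2]-D;print(M,np.hypot(*m),"bezel",-(np.arctan2(m[1],m[0])+.265))
E
```

```text
t: 17.45
eef_pos: [478.2, 318.2, 193.3]
tcp_rot: [3.142, 0.0, 2.623]
ft_force: [0.2, -0.2, -0.3]
opening: 0.996
grip_force: 0.0
t 17.55 pos [478.47 317.75 193.34] rot [3.14 0.   2.62] j6 -0.581 open 1.0 grip 0.0 F [ 0.96 -0.28  0.02]
units to [479, 317, 120] [-0.01 -0.01  1.22]
[202.97 309.56] 22.56155405347107 bezel 0.07674788958666345
```

View pics/g.png

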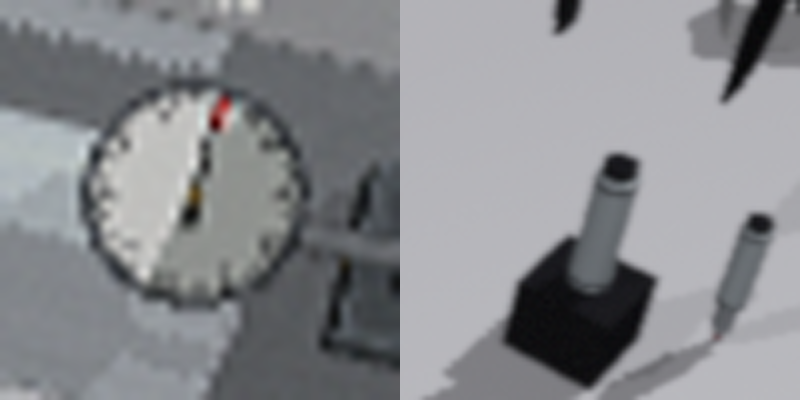

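The top crop shows the red mark at the hand's tip (about crop (221,114), dial centre (195,193)). I'll measure it more exactly.

Run:
```python
from go import *
t=eyes.read_camera("top");s=eyes.read_camera("scene")
M1=np.array([549.48,-76.12]);M2=atz(t,red(t,195,222,297,312,15),98)[:2]
a=1.727;R=lambda a:np.array([[np.cos(a),-np.sin(a)],[np.sin(a),np.cos(a)]])
# M2-C=R(a)(M1-C)
C=np.linalg.solve(np.eye(2)-R(a),M2-R(a)@M1);m=M2-C
print("C",C,"r",np.hypot(*m),"bezel",-(np.arctan2(m[1],m[0])+.265))
for p,n in((t,"top"),(s,"scene")):
    # rectify dial plane: 0.5mm/px, centred on C
    N=120;u=(np.arange(N)-N/2)*.5
    out=np.zeros((N,N,2),np.float32)
    for i,x in enumerate(-u):
        for j,y in enumerate(-u):
            r,c=proj(p,[C[0]+x,C[1]+y,98]);out[i,j]=(c,r)
    im=cv2.remap(p["pixels"],out,None,cv2.INTER_CUBIC).astype(float)
    g=im.max(2); rd=np.clip(im[:,:,0]-im[:,:,1:].max(2)-15,0,None)
    X,Y=np.meshgrid(-u,-u,indexing="ij");r=np.hypot(X,Y)
    w=rd*(r<28);mc=np.array([(w*X).sum(),(w*Y).sum()])/w.sum()
    # white face centroid: filled region
    f=(g>110)&(r<32);f=cv2.morphologyEx(f.astype(np.uint8),cv2.MORPH_CLOSE,np.ones((9,9)))
    k=max(cv2.findContours(f,0,2)[0],key=cv2.contourArea);e=cv2.fitEllipse(cv2.convexHull(k));
    cc=np.array([-(e[0][1]-N/2)*.5,-(e[0][0]-N/2)*.5])
    d=mc-cc;print(n,"face centre off",cc,"size",np.array(e[1])*.5,"mark r",np.hypot(*d),"bezel",-(np.arctan2(d[1],d[0])+.265))
    cv2.imwrite(f"pics/rect_{n}.png",cv2.resize(im[:,:,::-1],None,fx=4,fy=4))
a=cv2.imread("pics/rect_top.png");b=cv2.imread("pics/rect_scene.png");cv2.imwrite("pics/rect.png",cv2.resize(np.hstack([a,b]),(800,400)))
```

```text
C [559.28 -56.89] r 21.589210382973004 bezel 0.050171628112286704
top face centre off [0.37 3.38] size [57.56 66.84] mark r 22.922496395656108 bezel 0.19496241379956386
scene face centre off [-8.56  1.64] size [51.15 55.85] mark r 23.180559488026823 bezel 0.16015777709750012[ WARN:0@9.441] global loadsave.cpp:1063 imwrite_ Unsupported depth image for selected encoder is fallbacked to CV_8U.
```

View pics/rect.png

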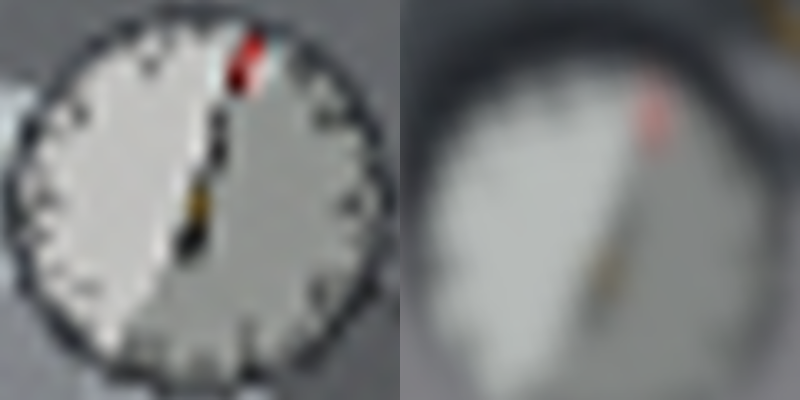

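```bash
python3 - <<'E'
from go import *
s=eyes.read_camera("scene");rel([478.5,318,72])
for z in(193,205,215,225): print(z,atz(s,(165.7,431),z))
print("cap",atz(s,(190.7,424.5),147))
E
python3 -m inch '[[[0,0,0.2],0,-1],[[0,0,0.2],0,-1],[[0,0,0.3],0,-1],[[0,0,0.3],0,-1],[[0,0,0.2],0,-1],[[0,0,0.2],0,-1],[[0,0,0.2],0,-1],[[0,0,0.2],0,-1],[[0,0,0.2],0,-1],[[0,0,0.02],0,-1]]'
```

```text
t 17.7 pos [478.63 317.44 193.29] rot [3.14 0.   2.62] j6 -0.583 open 1.0 grip 0.0 F [-0.05 -0.27 -0.34]
units to [478.5, 318, 72] [0.01 0.01 2.02]
193 [436.77 327.22 193.  ]
205 [456.06 323.39 205.  ]
215 [472.13 320.19 215.  ]
225 [488.2 317.  225. ]
cap [475.71 321.1  147.  ]
t: 18.95
eef_pos: [478.3, 317.4, 71.0]
tcp_rot: [-3.141, -0.001, 2.622]
ft_force: [0.0, 1.1, 0.5]
opening: 0.998
grip_force: 0.0
```

```bash
python3 -m inch '[[[0,0,0],0,1],[[0,0,0],0,1],[[0,0,0],0,1],[[0,0,0],0,1],[[0,0,0],0,1],[[0,0,0],0,1],[[0,0,0],0,1],[[0,0,0],0,1],[[0,0,0],0,1],[[0,0,0],0,1]]'; python3 go.py 478.5 318 72
```

```text
t: 20.2
eef_pos: [479.3, 318.4, 72.1]
tcp_rot: [3.139, 0.001, 2.622]
ft_force: [2.3, 4.3, -2.0]
opening: 0.269
grip_force: 29.9
t 20.2 pos [479.25 318.35  72.09] rot [3.14 0.   2.62] j6 -0.581 open 0.27 grip 29.9 F [ 2.25  4.3  -2.  ]
units to [478.5, 318.0, 72.0] [ 0.01 -0.01  0.  ]
```

```bash
python3 -m inch '[[[0,0,-0.1],0,1],[[0,0,-0.2],0,1],[[0,0,-0.2],0,1],[[0,0,-0.2],0,1],[[0,0,-0.2],0,1],[[0,0,-0.3],0,1],[[0,0,-0.3],0,1],[[0,0,-0.3],0,1],[[0,0,-0.3],0,1],[[0,0,-0.2],0,1]]'; python3 go.py 575 13.9 210
```

```text
t: 21.45
eef_pos: [478.5, 317.4, 211.1]
tcp_rot: [3.141, 0.0, 2.622]
ft_force: [-0.3, -0.1, -1.2]
opening: 0.269
grip_force: 29.9
t 21.45 pos [478.49 317.41 211.1 ] rot [3.14 0.   2.62] j6 -0.581 open 0.27 grip 29.9 F [-0.27 -0.1  -1.19]
units to [575.0, 13.9, 210.0] [-3.91 -3.59  0.02]
```

```bash
python3 -m inch '[[[-0.3,-0.3,0],0,1],[[-0.45,-0.4,0],0,1],[[-0.5,-0.46,0],0,1],[[-0.5,-0.46,0],0,1],[[-0.5,-0.46,0],0,1],[[-0.5,-0.46,0],0,1],[[-0.5,-0.45,0],0,1],[[-0.4,-0.35,0],0,1],[[-0.25,-0.25,0],0,1],[[0,0,0],0,1]]'
python3 - <<'E'
from go import *
rel([575,13.9,140])
s=eyes.read_camera("scene")
save(s,"i.png",(150,250,225,345),6)
print([ (r["score"],np.array(r["centre"])) for r in eyes.spot_point("gauge_tip",s)])
for z in(139,130):print(proj(s,[575,13.9,z]))
print(proj(s,[575,13.9,45]),proj(s,[579,13.9,45]))
E
```

```text
t: 22.7
eef_pos: [574.9, 13.5, 209.8]
tcp_rot: [-3.142, -0.0, 2.621]
ft_force: [-0.4, -0.2, -1.3]
opening: 0.269
grip_force: 29.9
t 22.7 pos [574.87  13.53 209.79] rot [-3.14 -0.    2.62] j6 -1.141 open 0.27 grip 29.9 F [-0.38 -0.23 -1.31]
units to [575, 13.9, 140] [0.   0.01 1.16]
[]
(np.float64(201.16400232241182), np.float64(288.3277024331491))
(np.float64(204.15594109311806), np.float64(288.3311709967372))
(np.float64(230.5875862095888), np.float64(288.36181328217543)) (np.float64(231.67275889162076), np.float64(288.0046917702881))
```

View pics/i.png

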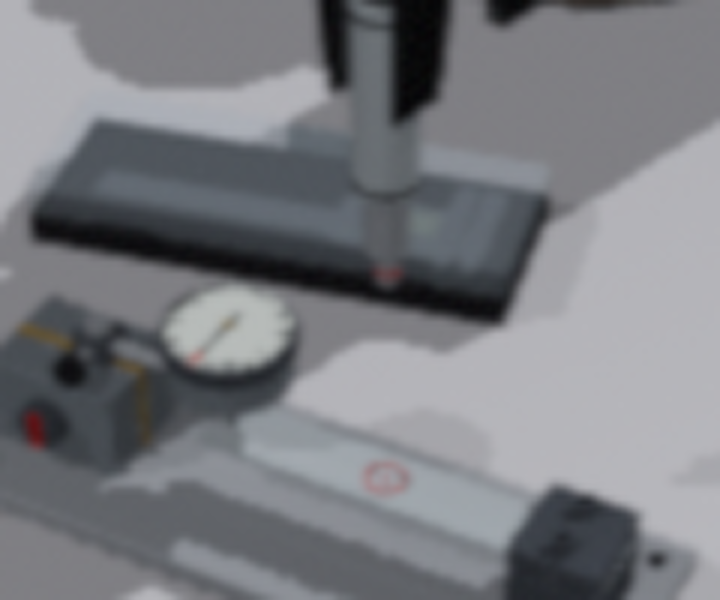

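Scene crop: the gauge is upright in the fingers with its tip at about (198, 289.2), and the circle is at about (229.3, 288.8), so they line up. The red mark stands on the hand. I'm going down now and will stop short of contact.

```bash
python3 -m inch '[[[0,0,0.1],0,1],[[0,0,0.2],0,1],[[0,0,0.25],0,1],[[0,0,0.25],0,1],[[0,0,0.25],0,1],[[0,0,0.25],0,1],[[0,0,0.15],0,1],[[0,0,0.1],0,1],[[0,0,0.04],0,1],[[0,0,0],0,1]]'
python3 - <<'E'
from go import *
rel([575,13.9,100])
s=eyes.read_camera("scene")
save(s,"j.png",(190,250,260,330),10)
E
```

```text
t: 24.05
eef_pos: [575.0, 14.4, 114.7]
tcp_rot: [3.141, 0.0, 2.622]
ft_force: [0.6, -0.3, -0.9]
opening: 0.27
grip_force: 29.9
t 24.05 pos [574.97  14.42 114.7 ] rot [3.14 0.   2.62] j6 -1.141 open 0.27 grip 29.9 F [ 0.56 -0.3  -0.91]
units to [575, 13.9, 100] [-0.01 -0.01  0.24]
```

View pics/j.png

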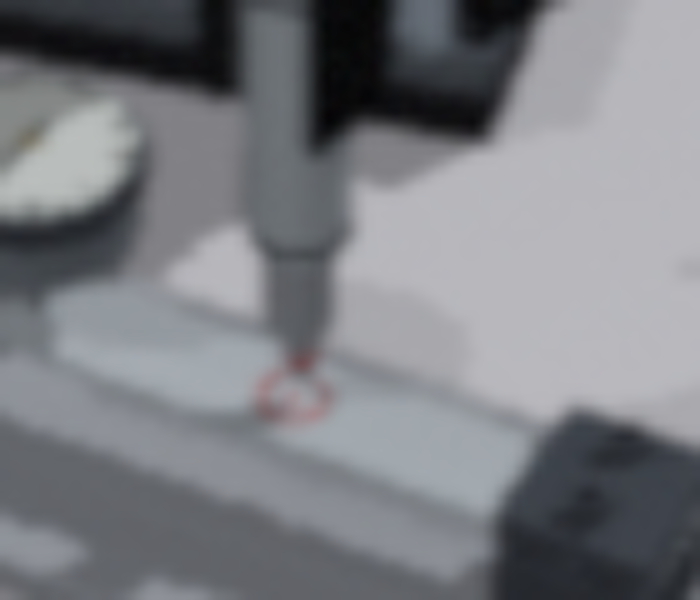

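Scene crop: the tip (about (300,390)) is over the circle (about (293,398)), roughly 1.5 mm too far in +y. I'll correct that and go down gently, reading the force.

```bash
python3 -m inch '[[[-0.012,-0.022,0],0,1],[[0,0,0.03],0,1],[[0,0,0.03],0,1],[[0,0,0.03],0,1],[[0,0,0.03],0,1],[[0,0,0.02],0,1],[[0,0,0.02],0,1],[[0,0,0],0,1],[[0,0,0],0,1],[[0,0,0],0,1]]'
cat > w.py <<'E'
from go import *
F=[];
for i in range(6):
    s=eyes.read_camera("scene");F.append(env.state()["ft_force"])
rel([575,13.9,100]);print("meanF",np.mean(F,0),"sd",np.std(F,0))
t=eyes.read_camera("top")
E
python3 w.py
```

```text
t: 25.35
eef_pos: [574.9, 12.9, 105.0]
tcp_rot: [3.141, 0.0, 2.622]
ft_force: [-0.0, -0.4, -0.3]
opening: 0.274
grip_force: 29.9
t 25.65 pos [574.85  12.93 104.93] rot [3.14 0.   2.62] j6 -1.144 open 0.27 grip 29.9 F [-0.25 -0.1  -0.03]
units to [575, 13.9, 100] [0.01 0.01 0.08]
meanF [-0.   -0.04 -0.28] sd [0.31 0.8  0.48]
```

```bash
python3 -m inch '[[[0,0,0.02],0,1],[[0,0,0.02],0,1],[[0,0,0.02],0,1],[[0,0,0.02],0,1],[[0,0,0.02],0,1],[[0,0,0.02],0,1],[[0,0,0],0,1],[[0,0,0],0,1],[[0,0,0],0,1],[[0,0,0],0,1]]'; sed -i 's/range(6)/range(20)/' w.py; echo 'save(s,"k.png",(190,250,245,315),10)' >> w.py; python3 w.py
```

```text
t: 26.95
eef_pos: [574.9, 12.9, 97.8]
tcp_rot: [3.141, 0.0, 2.622]
ft_force: [-0.4, 0.2, 3.9]
opening: 0.266
grip_force: 29.9
t 27.95 pos [574.84  12.93  97.72] rot [ 3.14 -0.    2.62] j6 -1.144 open 0.27 grip 29.9 F [0.07 0.69 3.35]
units to [575, 13.9, 100] [ 0.01  0.01 -0.04]
meanF [-0.06  0.19  3.63] sd [0.51 0.47 0.45]
```

View pics/k.png

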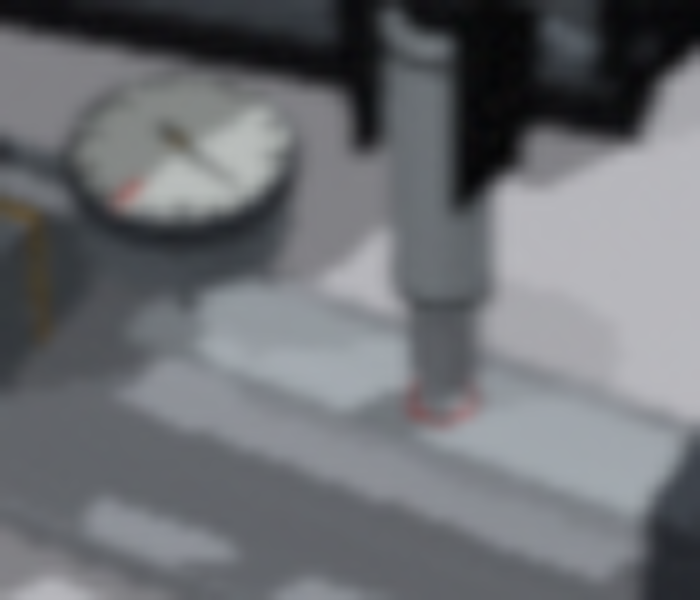

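Scene crop: the hand has swung about 1.2 rad off zero and the red mark is still in place. The plunger sits in the red circle (about (443,405)), and the push is about 4.7 N. I'm handing in.

```bash
python3 -c "
from cell import env
print(env.job_done())"
```

```text
the job is handed in; nothing more can be done
None
```

I set the bezel's zero mark at the hand and handed the job in with the gauge held upright on the red circle at about 4.7 N; the hand-in printed no verdict. By my image estimates the bezel is about 0.05 rad off zero and the hand has swung about 1.2 rad.

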